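Tug-test the plugs and scrap the worn one

ROBOT

A 7-joint arm with a two-finger parallel gripper is mounted at the origin on the work surface; the furniture and walls round the work are solid. World frame = base frame: x ahead of the robot, y to its left, z up, the work surface at z = 0. Lengths are in mm, angles in rad, forces in N, time in s.
With the tool pointing down it reaches from about 375 to 925 mm from the base axis. Payload 3.1 kg.
Tool frame: the origin (TCP) lies midway between the tips of the shut fingers; the grasp point (between the pads) lies 19 mm behind it; z points along the fingers, y is the direction in which the jaws open and shut (so a half turn about z gives the same grasp; the last joint's range is limited). The gripper opens to 85 mm and grips with 20 to 120 N. Pads are 22 mm wide; open, the fingers measure 114 mm over their backs; the gripper's body (76 mm by 85 mm) begins 54 mm behind the grasp point. The pads swing forward as they close: fully open they stand 13 mm farther back than shut.
Start: joints at [1.004, 0.383, 0.044, 1.598, -0.018, 1.161, -0.05], TCP at [293.699, -579.864, 196.769] pointing down, gripper open.
Joint ranges: [-2.61, 2.61], [-0.41, 2.15], [-1.48, 1.57], [0, 2.5], [-1.57, 4.71], [0.05, 1.97], [-2.85, 2.85]. Speed limits (rad/s): [2.79, 2.79, 3.14, 3.14, 3.14, 3.14, 3.14].

INTERFACE

Orientations are given as a unit quaternion [x, y, z, w].
In Python, from rig import bot, capture, models gives the robot as it stands.
- The arm moves only by the tool servo_tool, never from a script. Its argument "series" is a list of rows, each an object of numbers: "tx", "ty", "tz": the shift along the tool's x, y, z normalised to -1 to 1, where 1 is 40 cm; "rx", "ry", "rz": the turn, a rotation vector about the tool's x, y, z normalised to -1 to 1, where 1 is 120 degrees; "claw": the gripper command: -1 is shut, 1 is fully open, values between are in proportion. In form: [{"tx": .., "ty": .., "tz": .., "rx": .., "ry": .., "rz": .., "claw": ..}, ...]. A call has 1 to 10 rows; each row is the pose to reach, as a shift and turn from the pose measured when the call began, along the tool's axes at that moment; what a row does not reach only later rows make up. A row lasts 1/8 s, in which the tool goes at most 62.5 mm and 10.7 degrees, less where a joint would pass 70% of its speed; a pose out of reach is approached as far as the arm can. A call with a number of a shift or a turn outside -1 to 1 is refused whole. A call with a gripper value outside its range is refused whole. The fingers move at their own pace and stop on an object; "newtons" is the grip in N (left out, the last holds). Time passes only in rows, so rows that repeat a pose let the fingers close. It gives the time, the measured TCP pose, the force and the opening at its end, in the units of the state.
- bot.state(): the state, without advancing time (a new reading comes with each control period).
- capture(name): name is "scene" or "top"; returns a dict with "pixels" (420x560x3 uint8, red, green, blue), "K" (3x3 intrinsics, pixels), "eye" and "attitude" of the camera in the world. Camera axes: x right, y down, z forward; pixel columns grow to the right and rows downward; lengths in mm; the calibration is good to about 2 mm. A picture is of the moment at which its call begins. There is no depth.
- bot.hand_in(): hands the job in, once; it reports no verdict.
Trained networks look in a picture, given as the dict that the camera call returned (one of the last four; its "shot" number tells which), for a name from the list of things; names that differ only in an ending like _2 or _b are one class to them, and where a whole thing is asked for, a point or a joint stands for the part that bears it (a point fixed in the world has none). Each returns a list of dicts, best first, with "score" (0 to 1); they miss things now and then, are a little off and sometimes report something else, mostly with a low value. They report only what shows in the picture. A call takes as long as a camera call. They do not tell look-alikes from the thing itself.
- models.regions_of(picture, name): "pixels" (420x560 bool, what is visible of it) and "centre" ([column, row] in pixels, amid what is visible of it).
- models.pinpoint(picture, name): "centre" ([column, row] in pixels: a listed point, or the origin of a listed thing).
The state is a dict: "time_s": time; "joint_positions": joint angles; "joint_vel": joint speeds; "effort": joint torques, N m; "ee_pos": TCP position; "ee_rot": TCP orientation; "contact_force": force on the tool from outside, world axes, zero at the start; "ft_torque": the same for the moment, N m; "finger_gap": finger opening in mm.
Only numpy, scipy, OpenCV 4.12 (cv2) and the standard library are available. Lean on these libraries where they do the work, as an engineer would, in place of code of your own. Each camera call takes 0.05 s, during which the arm holds its last target. There are 200 camera calls.

TASK

One of the three identical plugs in the grey socket strip has a worn catch and must be scrapped: tug the plugs straight up, just firmly enough to find the one that lets go, pull that one out and drop it stem first into the black pot. The strip is loose, so never tug so hard that it tips or lifts off the bench; leave the two sound plugs fully home, the pot standing where it is and the roll of tape beside it alone.

Things in the scene. Friction and masses are not known exactly. Their poses are not given: they have to be found in the camera images.
- strip: Grey socket strip: heavy steel bar 60 mm (own x) x 180 mm (own y) x 42 mm high, 2.6 kg, standing loose on the bench; origin at the centre of its underside, z up. Three sockets in a row, at y = -50, 0 and +50 mm, each a square hole 16 mm wide and 32 mm deep with a plug in it.
- strip_top (a point): Centre of the strip's top face. Sprung balls in each socket snap into a groove round the stem. A sound plug holds so firmly that the strip comes up first: it tips from about 16 N pulled up on an end plug, lifts at 25 N on the middle one. The worn plug gives way at 5 to 9 N pulled straight up and is past its catch after 12 mm; it can be in any socket and looks like the others.
- plug_a_head (a point): Centre of the black ribbed head of one of three identical-looking plugs. Head: upright cylinder 22 mm across, 36 mm high (grasp here, best from above with the fingers across the row). 18 to 22 mm below this point: round flange, hardly wider than the head,, 2 mm clear of the strip when fully home (this point then 24 mm above the strip's top, 66 mm above the bench). Below that a round steel stem, 15 mm across, 34 mm long. Own z up; 100 g.
- plug_a_foot (a point): Lower end of that plug's steel stem, on its axis, 56 mm below the centre of its head; on the socket floor, 10 mm above the bench, when fully home.
- plug_b_head (a point): Centre of the black ribbed head of one of three identical-looking plugs. Head: upright cylinder 22 mm across, 36 mm high (grasp here, best from above with the fingers across the row). 18 to 22 mm below this point: round flange, hardly wider than the head,, 2 mm clear of the strip when fully home (this point then 24 mm above the strip's top, 66 mm above the bench). Below that a round steel stem, 15 mm across, 34 mm long. Own z up; 100 g.
- plug_b_foot (a point): Lower end of that plug's steel stem, on its axis, 56 mm below the centre of its head; on the socket floor, 10 mm above the bench, when fully home.
- plug_c_head (a point): Centre of the black ribbed head of one of three identical-looking plugs. Head: upright cylinder 22 mm across, 36 mm high (grasp here, best from above with the fingers across the row). 18 to 22 mm below this point: round flange, hardly wider than the head,, 2 mm clear of the strip when fully home (this point then 24 mm above the strip's top, 66 mm above the bench). Below that a round steel stem, 15 mm across, 34 mm long. Own z up; 100 g.
- plug_c_foot (a point): Lower end of that plug's steel stem, on its axis, 56 mm below the centre of its head; on the socket floor, 10 mm above the bench, when fully home.
- pot: Open black rubber pot for scrap, round, 62 mm across outside, about 50 mm inside, 42 mm high with a 5 mm thick floor, 120 g, loose on the bench; origin at the centre of its underside, z up.
- tape: Bystander: roll of black tape lying flat, 60 mm across, 19 mm high; origin at the centre of its underside.
There are look-alikes about, which are no part of the job. Leave any pink or yellow look-alike of the part that bears plug_a_head alone.

How it is judged (in metres and radians):
On the way:
1. the worn plug is drawn right out of its socket (z of any of plug_a_foot, plug_b_foot, plug_c_foot in the frame of strip above 0.045 m), for 0.1 s.
At the end, for the whole second after the job is handed in: The worn plug rests in the pot, its stem foot inside (under 30 mm from the axis and above the underside); both sound plugs are fully home (within 2.5 mm); the strip lies flat; the pot stands upright within 50 mm of its start; all at rest ((((horizontal distance between plug_a_foot and pot below 0.03 m and z of plug_a_foot in the frame of pot below 0.03 m) and z of each of plug_b_foot, plug_c_foot in the frame of strip below 0.0125 m) or ((horizontal distance between plug_b_foot and pot below 0.03 m and z of plug_b_foot in the frame of pot below 0.03 m) and z of each of plug_a_foot, plug_c_foot in the frame of strip below 0.0125 m) or ((horizontal distance between plug_c_foot and pot below 0.03 m and z of plug_c_foot in the frame of pot below 0.03 m) and z of each of plug_a_foot, plug_b_foot in the frame of strip below 0.0125 m)) and angle between pot's own z axis and vertical below 0.2 rad and distance of pot from where it was at the start of the episode below 0.05 m and angle between strip's own z axis and vertical below 0.02 rad and linear speed of each of plug_a, plug_b, plug_c, pot below 0.03 m/s and height (world z) of strip below 0.003 m); the robot touches nothing.
It fails at once if the strip is tipped (more than 0.06 rad) or lifted (more than 6 mm) off the bench, or shoved more than 40 mm (angle between strip's own z axis and vertical above 0.06 rad or height (world z) of strip above 0.006 m or distance of strip from where it was at the start of the episode above 0.04 m).
It fails at once if more than one plug is pulled over 6 mm out of its socket (z of each of plug_a_foot, plug_b_foot in the frame of strip above 0.016 m or z of each of plug_b_foot, plug_c_foot in the frame of strip above 0.016 m or z of each of plug_a_foot, plug_c_foot in the frame of strip above 0.016 m).
It fails at once if the roll of tape is moved more than 30 mm (distance of tape from where it was at the start of the episode above 0.03 m).
It also fails if it takes over 64 s, if anything falls off the work surface, if the arm or the gripper's body presses on something with over 40 N, if the wrist force passes 120 N, or if a joint passes its speed limit or range.

## Working session

There is one attempt and no reset: what is moved stays moved. The work goes in short steps, Python scripts to look and compute and a tool call to move; the robot and the scene stay as the last step left them, time stands still between calls to the robot, and variables do not carry over. Pictures are saved under pics/ and viewed, about 8 in all and at most 12, crops included, and the job is handed in when it is done.

Besides the shell and the picture viewer there is one more tool, called after "Emit:" as name(argument=value, ...), one argument or row to a line, values as JSON. servo_tool: Moves the arm, as the interface text tells. Scaled input: -1 to 1 covers 40 cm each way for a shift and 120 degrees each way for a turn. Its arguments: {"type":"object","properties":{"series":{"type":"array"},"newtons":{"type":"number"}},"required":["series"]}

```bash
mkdir -p pics; cat > h.py <<'E'
import numpy as np, cv2
from rig import bot, capture, models
from scipy.spatial.transform import Rotation as R
def Rc(p):
    a=np.array(p["attitude"],float)
    return a if a.shape==(3,3) else R.from_quat(a).as_matrix()
def ray(p,c,z):
    d=Rc(p)@np.linalg.inv(np.array(p["K"]))@np.array([c[0],c[1],1.]); e=np.array(p["eye"],float)
    return e+d*(z-e[2])/d[2]
def proj(p,x):
    q=np.array(p["K"])@(Rc(p).T@(np.array(x,float)-np.array(p["eye"]))); return q[:2]/q[2]
def save(p,n): cv2.imwrite("pics/"+n,cv2.cvtColor(p["pixels"],cv2.COLOR_RGB2BGR))
E
python3 - <<'E'
from h import *
np.set_printoptions(precision=1,suppress=True)
for n in("top","scene"):
    p=capture(n); save(p,n+"0.png"); print(n,p["eye"],p["attitude"])
    for k,z in(("plug_a_head",66),("strip_top",42),("strip",0),("pot",0),("tape",0)):
        for d in models.pinpoint(p,k)[:7]: print(k,round(d["score"],2),np.array(d["centre"]),ray(p,d["centre"],z))
s=bot.state(); print(s)
E
```

```text
top [449.8 -57.7 937.9] [ 0.7 -0.7  0.1 -0.1]
plug_a_head 0.69 [383.1 226.7] [ 552.3 -274.4   66. ]
plug_a_head 0.65 [198.6 222.8] [557.1 135.1  66. ]
plug_a_head 0.57 [247.9 216.9] [571.4  25.5  66. ]
plug_a_head 0.41 [156.4 237.4] [523.6 227.5  66. ]
strip_top 0.63 [197.7 204.9] [601.6 144.3  42. ]
strip 0.81 [203.9 205.6] [607.1 138.7   0. ]
pot 0.63 [380.2 228.6] [ 555.4 -283.8    0. ]
tape 0.59 [309.6 237.3] [ 533. -116.    0.]
tape 0.19 [198.8 206.3] [605.3 151.    0. ]
scene [174.6 338.6 672.3] [-0.4  0.9 -0.3  0.1]
plug_a_head 0.69 [216.5 270.6] [553.6 135.3  66. ]
plug_a_head 0.68 [180.3 316.2] [524.5 233.2  66. ]
strip_top 0.87 [199.  265.7] [600.5 144.   42. ]
strip_top 0.7 [219.2 267.1] [571.3 118.8  42. ]
strip 0.82 [203.2 277.7] [600.  142.1   0. ]
strip 0.27 [198.  258.7] [644.3 122.2   0. ]
pot 0.78 [357.8 183.5] [ 554.6 -284.5    0. ]
tape 0.66 [316.6 228.4] [ 529.1 -109.6    0. ]
tape 0.44 [184.  261.1] [659.4 146.    0. ]
{'time_s': 0.6, 'joint_positions': array([ 1. ,  0.4,  0. ,  1.6, -0. ,  1.2, -0. ]), 'joint_vel': array([ 0.,  0.,  0., -0.,  0., -0., -0.]), 'effort': array([ -0. , -43.3,   1. , -25. ,   0. ,   0. ,   0. ]), 'ee_pos': array([ 293.7, -579.9,  196.8]), 'ee_rot': array([ 1. ,  0.2, -0. , -0. ]), 'contact_force': array([0.3, 0.7, 0.1]), 'ft_torque': array([0.1, 0. , 0. ]), 'finger_gap': 85.30956095598236}
```

```bash
python3 - <<'E'
import cv2,numpy as np
a=cv2.imread("pics/top0.png")[130:300,120:420]; b=cv2.imread("pics/scene0.png")[140:380,120:420]
a=cv2.resize(a,(800,453),interpolation=3);cv2.imwrite("pics/a.png",a)
b=cv2.resize(b,(750,600),interpolation=3);cv2.imwrite("pics/b.png",b)
E
```

```text
(no output)
```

View pics/a.png

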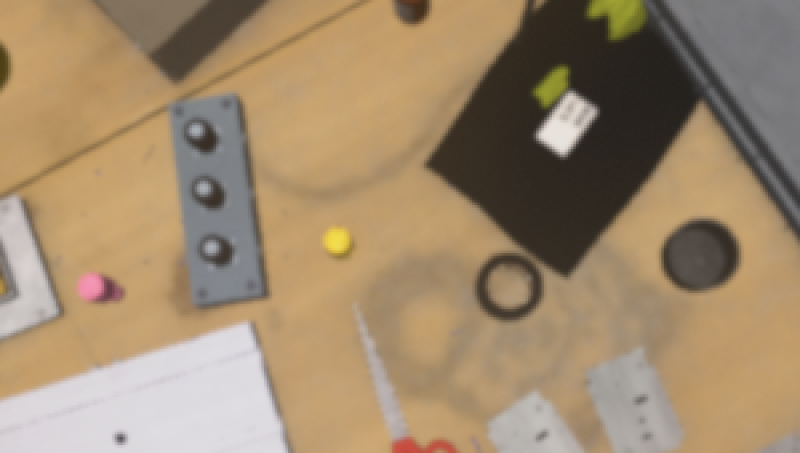

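View pics/b.png

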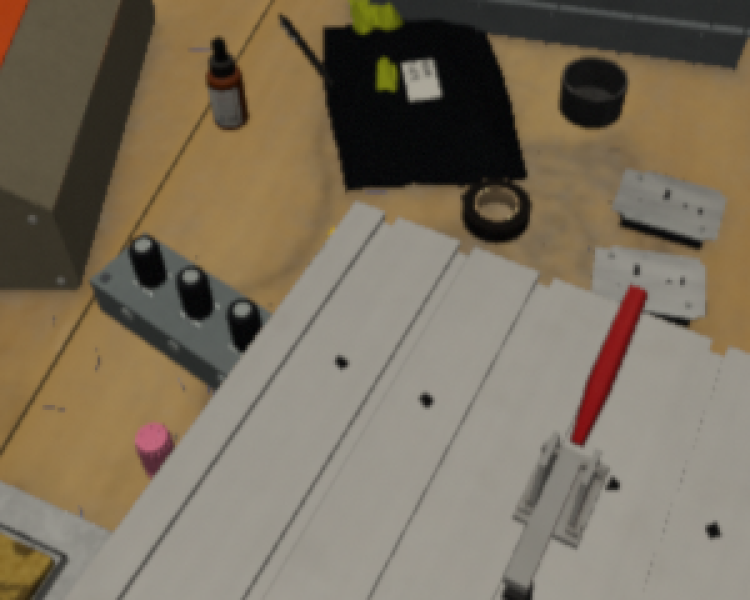

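The top view shows the strip with its plugs at crop (200,135), (207,190) and (216,250), the yellow and pink decoys, the tape at (508,285) and the pot at (700,255). A white panel stands near the strip, so I'll check its height before moving.

```bash
python3 - <<'E'
import cv2,numpy as np
a=cv2.imread("pics/top0.png"); b=cv2.imread("pics/scene0.png")
cv2.imwrite("pics/c.png",cv2.resize(np.vstack([a,b]),(450,600) if 0 else (400,600),interpolation=3))
cv2.imwrite("pics/c.png",np.hstack([cv2.resize(a,(400,300),interpolation=3),cv2.resize(b,(400,300),interpolation=3)]))
E
```

```text
(no output)
```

View pics/c.png

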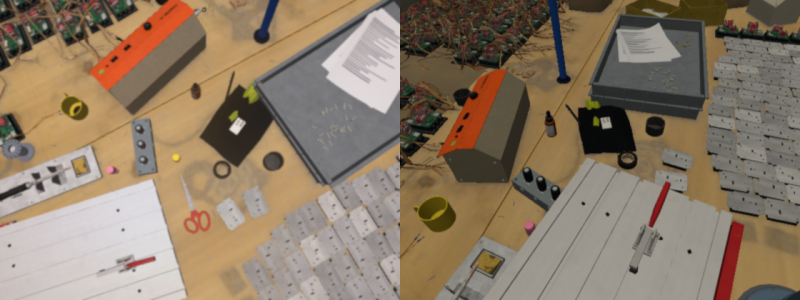

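```bash
python3 - <<'E'
from h import *
np.set_printoptions(precision=1,suppress=True)
t=capture("top"); s=capture("scene")
def tri(a,b):
    f=lambda z: np.linalg.norm(ray(t,a,z)[:2]-ray(s,b,z)[:2])
    z=min(range(-50,500,2),key=f); print(z,f(z),ray(t,a,z),ray(s,b,z))
tri((213.7,250.7),(264,222)); tri((217,363),(375,259)); tri((120+120*.375,130+438*.375),(120+341/2.5,140+362/2.5))
# plug tops
for a,b in(((200,131),(145,243)),((206,186),(192,273)),((215,243),(243,307))):
    tri((120+a[0]*.375,130+a[1]*.375),(120+b[0]/2.5,140+b[1]/2.5))
# tape, box corner
tri((120+700*.375,130+250*.375),(120+594/2.5,140+75/2.5))
# strip corners in top
for c in((173,104),(238,95),(266,295),(195,305)): print(ray(t,(120+c[0]*.375,130+c[1]*.375),42))
for d in models.regions_of(t,"pot")[:2]: print("pot",d["score"],d["centre"],d["pixels"].sum(), ray(t,d["centre"],42))
for d in models.pinpoint(t,"plug_a_foot")[:4]: print(d["score"],ray(t,d["centre"],10))
d=models.regions_of(t,"strip")[0]; m=d["pixels"].astype(np.uint8); r=cv2.minAreaRect(np.argwhere(m)[:,::-1].astype(np.float32)); print(r,ray(t,r[0],42)); print([ray(t,c,42) for c in cv2.boxPoints(r)])
for k in "pot","tape":
  for d in models.regions_of(t,k)[:2]:
    r=cv2.minEnclosingCircle(np.argwhere(d["pixels"])[:,::-1].astype(np.float32)); print(k,d["score"],r)
E
```

```text
202 1.5165148687993628 [488.4  74.6 202. ] [488.1  73.2 202. ]
266 3.147834017540917 [303.6  51.  266. ] [305.8  53.2 266. ]
208 1.0641816933091377 [408.6 159.1 208. ] [409.6 158.9 208. ]
80 1.9033098770253551 [653.4 144.3  80. ] [655.1 145.2  80. ]
80 0.736260754465436 [606.7 137.2  80. ] [607.3 136.8  80. ]
78 1.0009672870746065 [559.4 128.2  78. ] [558.4 128.1  78. ]
42 3.0154444816212282 [ 561.8 -279.2   42. ] [ 559.7 -281.3   42. ]
[686.6 178.1  42. ]
[695.1 121.3  42. ]
[519.8  90.5  42. ]
[510.7 150.7  42. ]
pot 0.87 [386.7, 225.3] 620 [ 558.4 -288.7   42. ]
0.46 [525.2 229.7  10. ]
0.41 [559.8  35.8  10. ]
((201.66397094726562, 204.9789581298828), (78.7146987915039, 29.044326782226562), 82.69424438476562) [601.5 135.1  42. ]
[array([689.4, 184.4,  42. ]), array([698.9, 117.2,  42. ]), array([516.3,  87.4,  42. ]), array([507.3, 152.5,  42. ])]
pot 0.87 ((382.5869445800781, 225.8478240966797), 14.531100273132324)
tape 0.55 ((310.6153869628906, 237.38461303710938), 12.901642799377441)
```

```bash
cat >> h.py <<'E'
def rel(target,yaw_x_deg=None):
    "rows' numbers to bring the TCP to target (world mm), tool down, tool-x at world yaw"
    s=bot.state(); T=R.from_quat(s["ee_rot"]); d=T.inv().apply(np.array(target,float)-s["ee_pos"])/400
    out=list(d.round(3))
    if yaw_x_deg is not None:
        y=np.radians(yaw_x_deg); x=np.array([np.cos(y),np.sin(y),0]); z=np.array([0,0,-1.])
        G=R.from_matrix(np.c_[x,np.cross(z,x),z]); out+=list((np.degrees((T.inv()*G).as_rotvec())/120).round(3))
    return out
E
python3 - <<'E'
from h import *
s=bot.state(); print(R.from_quat(s["ee_rot"]).as_matrix().round(3), s["time_s"])
for t in((294,-580,340),(450,-200,340),(559,129,340),(559,129,200)): print(t,rel(t,9.5),rel(t,189.5)[3:])
E
```

```text
[[ 0.892  0.452  0.   ]
 [ 0.452 -0.892  0.   ]
 [ 0.    -0.    -1.   ]] 0.95
(294, -580, 340) [np.float64(0.0), np.float64(0.001), np.float64(-0.358), np.float64(-0.0), np.float64(-0.0), np.float64(0.145)] [np.float64(0.0), np.float64(-0.0), np.float64(-1.355)]
(450, -200, 340) [np.float64(0.778), np.float64(-0.671), np.float64(-0.358), np.float64(-0.0), np.float64(-0.0), np.float64(0.145)] [np.float64(0.0), np.float64(-0.0), np.float64(-1.355)]
(559, 129, 340) [np.float64(1.392), np.float64(-1.281), np.float64(-0.358), np.float64(-0.0), np.float64(-0.0), np.float64(0.145)] [np.float64(0.0), np.float64(-0.0), np.float64(-1.355)]
(559, 129, 200) [np.float64(1.392), np.float64(-1.281), np.float64(-0.008), np.float64(-0.0), np.float64(-0.0), np.float64(0.145)] [np.float64(0.0), np.float64(-0.0), np.float64(-1.355)]
```

Emit:
servo_tool(
  series=[
    {"tz": -0.358, "claw": 0.2},
    {"tz": -0.358, "claw": 0.2},
    {"tx": 0.4, "ty": -0.34, "tz": -0.358, "rz": 0.145, "claw": 0.2},
    {"tx": 0.4, "ty": -0.34, "tz": -0.358, "rz": 0.145, "claw": 0.2},
    {"tx": 0.778, "ty": -0.671, "tz": -0.358, "rz": 0.145, "claw": 0.2},
    {"tx": 0.778, "ty": -0.671, "tz": -0.358, "rz": 0.145, "claw": 0.2},
    {"tx": 0.778, "ty": -0.671, "tz": -0.358, "rz": 0.145, "claw": 0.2},
    {"tx": 0.778, "ty": -0.671, "tz": -0.358, "rz": 0.145, "claw": 0.2},
    {"tx": 0.778, "ty": -0.671, "tz": -0.358, "rz": 0.145, "claw": 0.2},
    {"tx": 0.778, "ty": -0.671, "tz": -0.358, "rz": 0.145, "claw": 0.2},
  ],
  newtons=40,
)

```text
$.series[0]: bad value
```

```bash
python3 - <<'E'
from h import *
s=bot.state(); print(s["time_s"],s["ee_pos"],s["joint_positions"],s["contact_force"],s["finger_gap"])
for t in((559,129,340),(559,129,160)): print(t,[float(v) for v in rel(t,9.5)])
E
```

```text
0.95 [ 293.72012435 -579.85076282  196.78730898] [ 1.0041859   0.38288828  0.0439109   1.59787764 -0.0179677   1.16124408
 -0.04992955] [-0.61347254  0.43906393  0.7080781 ] 85.35192895168288
(559, 129, 340) [1.392, -1.281, -0.358, -0.0, -0.0, 0.145]
(559, 129, 160) [1.392, -1.281, 0.092, -0.0, -0.0, 0.145]
```

Emit:
servo_tool(
  series=[
    {"tx": 0, "ty": 0, "tz": -0.358, "rx": 0, "ry": 0, "rz": 0, "claw": 0.2},
    {"tx": 0, "ty": 0, "tz": -0.358, "rx": 0, "ry": 0, "rz": 0, "claw": 0.2},
    {"tx": 0.778, "ty": -0.671, "tz": -0.358, "rx": 0, "ry": 0, "rz": 0.145, "claw": 0.2},
    {"tx": 0.778, "ty": -0.671, "tz": -0.358, "rx": 0, "ry": 0, "rz": 0.145, "claw": 0.2},
    {"tx": 0.778, "ty": -0.671, "tz": -0.358, "rx": 0, "ry": 0, "rz": 0.145, "claw": 0.2},
    {"tx": 0.778, "ty": -0.671, "tz": -0.358, "rx": 0, "ry": 0, "rz": 0.145, "claw": 0.2},
    {"tx": 0.778, "ty": -0.671, "tz": -0.358, "rx": 0, "ry": 0, "rz": 0.145, "claw": 0.2},
    {"tx": 0.778, "ty": -0.671, "tz": -0.358, "rx": 0, "ry": 0, "rz": 0.145, "claw": 0.2},
    {"tx": 0.778, "ty": -0.671, "tz": -0.358, "rx": 0, "ry": 0, "rz": 0.145, "claw": 0.2},
    {"tx": 0.778, "ty": -0.671, "tz": -0.358, "rx": 0, "ry": 0, "rz": 0.145, "claw": 0.2},
  ],
  newtons=40,
)

```text
time_s: 2.2
ee_pos: [451.7, -195.7, 340.6]
ee_rot: [0.996, 0.087, 0.001, -0.0]
contact_force: [-0.6, -0.7, 0.5]
finger_gap: 51.4
```

```bash
python3 - <<'E'
from h import *
s=bot.state(); print(s["time_s"],s["ee_pos"],s["joint_positions"],s["contact_force"],s["finger_gap"])
for t in((559,129,340),(559,129,160)): print(t,[float(v) for v in rel(t,9.5)])
E
```

```text
2.2 [ 451.72681476 -195.68237203  340.58363968] [ 0.55703351 -0.00606425 -0.22943604  1.76175459 -0.00203923  1.38445708
 -1.06933581] [-0.62944556 -0.66822037  0.51842745] 51.36933684231075
(559, 129, 340) [0.404, -0.753, 0.002, 0.0, -0.001, 0.004]
(559, 129, 160) [0.404, -0.753, 0.452, 0.0, -0.001, 0.004]
```

Emit:
servo_tool(
  series=[
    {"tx": 0.404, "ty": -0.753, "tz": 0, "rx": 0, "ry": -0.001, "rz": 0.004, "claw": 0.2},
    {"tx": 0.404, "ty": -0.753, "tz": 0, "rx": 0, "ry": -0.001, "rz": 0.004, "claw": 0.2},
    {"tx": 0.404, "ty": -0.753, "tz": 0, "rx": 0, "ry": -0.001, "rz": 0.004, "claw": 0.2},
    {"tx": 0.404, "ty": -0.753, "tz": 0, "rx": 0, "ry": -0.001, "rz": 0.004, "claw": 0.2},
    {"tx": 0.404, "ty": -0.753, "tz": 0, "rx": 0, "ry": -0.001, "rz": 0.004, "claw": 0.2},
    {"tx": 0.404, "ty": -0.753, "tz": 0, "rx": 0, "ry": -0.001, "rz": 0.004, "claw": 0.2},
    {"tx": 0.404, "ty": -0.753, "tz": 0.452, "rx": 0, "ry": -0.001, "rz": 0.004, "claw": 0.2},
    {"tx": 0.404, "ty": -0.753, "tz": 0.452, "rx": 0, "ry": -0.001, "rz": 0.004, "claw": 0.2},
    {"tx": 0.404, "ty": -0.753, "tz": 0.452, "rx": 0, "ry": -0.001, "rz": 0.004, "claw": 0.2},
    {"tx": 0.404, "ty": -0.753, "tz": 0.452, "rx": 0, "ry": -0.001, "rz": 0.004, "claw": 0.2},
  ],
)

```text
time_s: 3.45
ee_pos: [554.9, 125.1, 154.5]
ee_rot: [0.997, 0.081, -0.006, 0.001]
contact_force: [-0.2, -0.5, 0.0]
finger_gap: 50.8
```

```bash
python3 - <<'E'
from h import *
s=bot.state(); print(s["time_s"],s["ee_pos"],s["joint_positions"],s["contact_force"],s["finger_gap"])
t=capture("top"); c=capture("scene")
a=cv2.resize(t["pixels"][150:270,130:290],(533,400),interpolation=3); b=cv2.resize(c["pixels"][160:340,110:290],(400,400),interpolation=3)
cv2.imwrite("pics/d.png",cv2.cvtColor(np.hstack([cv2.resize(a,(400,300)),cv2.resize(b,(300,300))]),cv2.COLOR_RGB2BGR))
print(proj(t,s["ee_pos"]),proj(c,s["ee_pos"]))
E
```

```text
3.45 [554.86169449 125.08025059 154.51770301] [ 0.14680285  0.33007328 -0.52145009  1.8047391   0.18428185  1.06872349
 -1.85081595] [-0.22297822 -0.52223568  0.00415395] 50.831784409479624
[194.04129447 218.47998428] [214.39277132 235.85348497]
```

View pics/d.png

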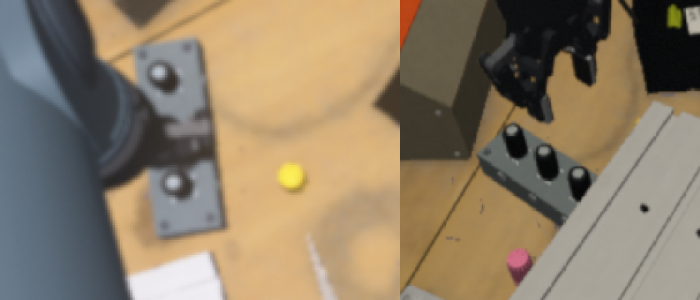

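```bash
python3 - <<'E'
from h import *
s=bot.state(); print(s["time_s"],s["ee_pos"],s["ee_rot"],s["contact_force"],s["finger_gap"])
t=capture("top"); c=capture("scene")
T=R.from_quat(s["ee_rot"])
out=[]
for p,(r0,r1,c0,c1) in((t,(160,250,150,250)),(c,(160,285,150,289))):
    im=cv2.resize(p["pixels"],None,fx=4,fy=4,interpolation=3)
    for q,col in(((0,0,0),(255,0,0)),((0,26,-8),(0,255,0)),((0,-26,-8),(0,0,255)),((0,0,-73),(255,255,0))):
        u=proj(p,s["ee_pos"]+T.apply(q)); cv2.circle(im,tuple(int(v*4) for v in u),5,col,2)
    for w in((654,144.7,84),(607,137,84),(559,128.5,84)):
        cv2.drawMarker(im,tuple(int(v*4) for v in proj(p,w)),(255,0,255),0,12,1)
    out.append(cv2.resize(im[r0*4:r1*4,c0*4:c1*4],(400,360 if 0 else 360)))
cv2.imwrite("pics/e.png",cv2.cvtColor(np.hstack(out),cv2.COLOR_RGB2BGR))
E
```

```text
3.55 [560.40358416 127.87953999 161.15568076] [9.96667975e-01 8.15650467e-02 2.72104007e-04 1.26947817e-04] [ 0.54686836 -0.21931811  1.15529277] 51.356768495773025
```

View pics/e.png

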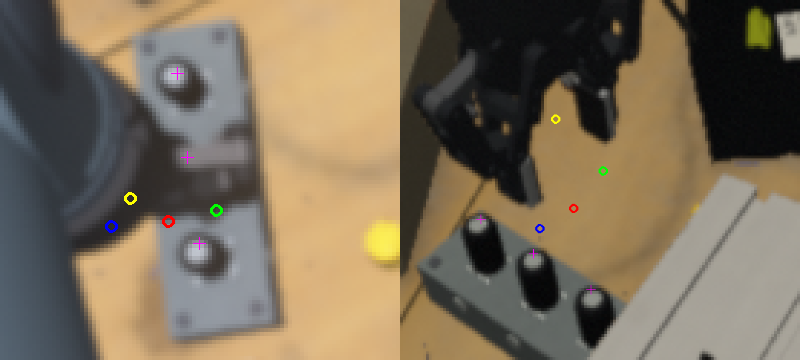

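Emit:
servo_tool(
  series=[
    {"tx": 0, "ty": 0, "tz": 0.14, "rx": 0, "ry": 0, "rz": 0, "claw": 0.2},
    {"tx": 0, "ty": 0, "tz": 0.14, "rx": 0, "ry": 0, "rz": 0, "claw": 0.2},
    {"tx": 0, "ty": 0, "tz": 0.14, "rx": 0, "ry": 0, "rz": 0, "claw": 0.2},
  ],
)

```text
time_s: 4.03
ee_pos: [564.4, 129.8, 110.2]
ee_rot: [0.997, 0.082, 0.005, -0.001]
contact_force: [0.5, -0.1, 0.7]
finger_gap: 51.2
```

```bash
cat > ov.py <<'E'
from h import *
import sys
t=capture("top"); c=capture("scene"); s=bot.state(); print(s["time_s"],s["ee_pos"],s["ee_rot"],s["contact_force"],s["finger_gap"])
T=R.from_quat(s["ee_rot"]); out=[]
for p,(r0,r1,c0,c1) in((t,(170,250,155,235)),(c,(190,290,150,250))):
    im=cv2.resize(p["pixels"],None,fx=8,fy=8,interpolation=2)
    im=(255*(im/255.)**.5).astype(np.uint8)
    for q,col in(((0,0,0),(255,0,0)),((0,26,-8),(0,255,0)),((0,-26,-8),(0,0,255)),((0,0,-73),(255,255,0))):
        u=proj(p,s["ee_pos"]+T.apply(q)); cv2.circle(im,tuple(int(v*8) for v in u),6,col,2)
    out.append(cv2.resize(im[r0*8:r1*8,c0*8:c1*8],(400,400)))
cv2.imwrite("pics/"+sys.argv[1],cv2.cvtColor(np.hstack(out),cv2.COLOR_RGB2BGR))
E
python3 ov.py f.png
```

```text
4.125 [564.75907716 130.00775448 110.54429119] [ 9.96621691e-01  8.19500468e-02  5.39084880e-03 -5.76867209e-04] [0.10647726 0.84251356 0.49755724] 51.18106544462955
```

View pics/f.png

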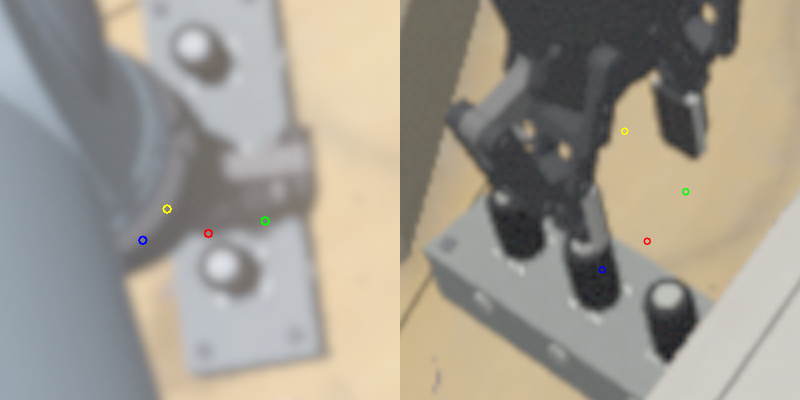

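Emit:
servo_tool(
  series=[
    {"tx": 0, "ty": 0, "tz": -0.05, "rx": 0, "ry": 0, "rz": 0, "claw": -1},
    {"tx": 0, "ty": 0, "tz": -0.05, "rx": 0, "ry": 0, "rz": 0, "claw": -1},
    {"tx": 0, "ty": 0, "tz": -0.05, "rx": 0, "ry": 0, "rz": 0, "claw": -1},
    {"tx": 0, "ty": 0, "tz": -0.05, "rx": 0, "ry": 0, "rz": 0, "claw": -1},
    {"tx": 0, "ty": 0, "tz": -0.05, "rx": 0, "ry": 0, "rz": 0, "claw": -1},
    {"tx": 0, "ty": 0, "tz": -0.05, "rx": 0, "ry": 0, "rz": 0, "claw": -1},
  ],
)

```text
time_s: 4.88
ee_pos: [564.2, 129.9, 130.1]
ee_rot: [0.997, 0.082, 0.005, -0.001]
contact_force: [-0.3, -0.5, 0.4]
finger_gap: 0.1
```

```bash
python3 ov.py g.png
```

```text
4.975 [564.35019196 129.9663503  130.24358731] [ 9.96621482e-01  8.19707006e-02  5.10512532e-03 -6.03412440e-04] [-0.86784664 -0.2843158   0.01800378] 0.060908662327061464
```

View pics/g.png

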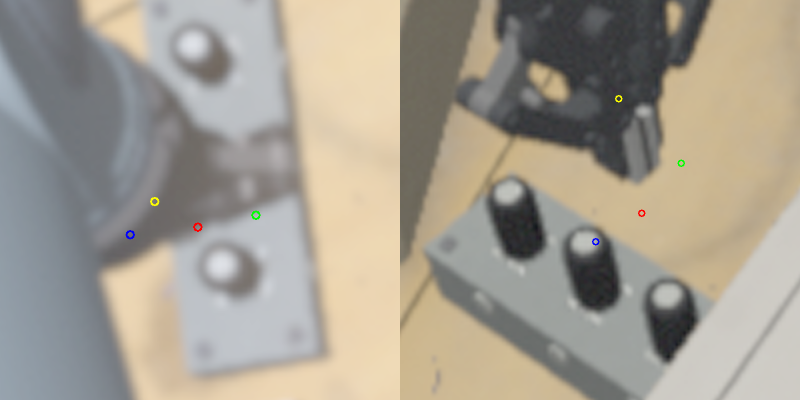

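```bash
python3 - <<'E'
from h import *
t=capture("top"); c=capture("scene"); s=bot.state()
def crop(p,r0,r1,c0,c1,g):
    im=cv2.resize(p["pixels"][r0:r1,c0:c1],(400,400),interpolation=2); return np.clip(255*(im/255.)**g*1.2,0,255).astype(np.uint8)
a=crop(t,185,225,175,215,.45); b=crop(c,205,245,190,230,.45)
for im in(a,b):
  for i in range(0,400,50): cv2.line(im,(i,0),(i,6),(255,0,0),1); cv2.line(im,(0,i),(6,i),(255,0,0),1)
cv2.imwrite("pics/h.png",cv2.cvtColor(np.hstack([a,b]),cv2.COLOR_RGB2BGR))
print(proj(t,s["ee_pos"]),proj(c,s["ee_pos"]))
E
```

```text
[194.51844867 215.45165466] [210.39554705 243.31341206]
```

View pics/h.png

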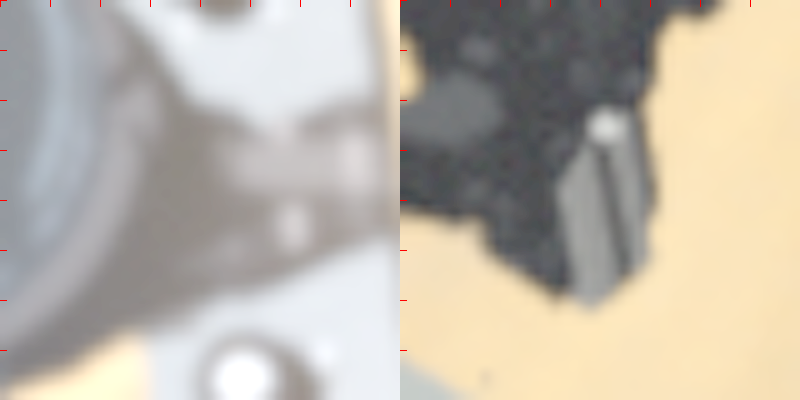

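```bash
python3 - <<'E'
from h import *
np.set_printoptions(precision=1,suppress=True)
t=capture("top"); s=capture("scene")
def tri(a,b):
    f=lambda z: np.linalg.norm(ray(t,a,z)[:2]-ray(s,b,z)[:2])
    z=min(range(-50,500,2),key=f); print(z,f(z),ray(t,a,z),ray(s,b,z))
tri((204.3,207.5),(210.5,217.5)); tri((198,214),(212,232)); tri((202,212),(212,232))
print(bot.state()["ee_pos"])
# ray through scene tip at different z
for z in(130,140,150,160): print(ray(s,(212.5,232),z))
E
```

```text
166 9.936214760390099 [575.5 103.  166. ] [582.5 110.  166. ]
150 3.8001923913934927 [564.7 118.5 150. ] [567.6 121.  150. ]
140 6.264402233349707 [570.3 112.7 140. ] [575.1 116.8 140. ]
[564.5 130.  130.5]
[582. 112. 130.]
[574.5 116.2 140. ]
[567.  120.4 150. ]
[559.5 124.5 160. ]
```

Emit:
servo_tool(
  series=[
    {"tx": -0.03, "ty": 0.197, "tz": 0.02, "rx": 0, "ry": 0, "rz": 0, "claw": -1},
    {"tx": -0.03, "ty": 0.197, "tz": 0.02, "rx": 0, "ry": 0, "rz": 0, "claw": -1},
    {"tx": -0.03, "ty": 0.197, "tz": 0.02, "rx": 0, "ry": 0, "rz": 0, "claw": -1},
    {"tx": -0.03, "ty": 0.197, "tz": 0.02, "rx": 0, "ry": 0, "rz": 0, "claw": -1},
  ],
)

```text
time_s: 5.68
ee_pos: [565.7, 52.5, 122.7]
ee_rot: [0.997, 0.083, 0.006, -0.001]
contact_force: [-1.2, -0.1, 0.1]
finger_gap: 0.1
```

```bash
python3 - <<'E'
from h import *
t=capture("top"); c=capture("scene"); s=bot.state(); print(s["time_s"],s["ee_pos"],s["ee_rot"])
T=R.from_quat(s["ee_rot"]); out=[]
for p in(t,c):
    u0=proj(p,s["ee_pos"]); q0=np.round(u0).astype(int)-30; print(u0,q0)
    im=cv2.resize(p["pixels"][q0[1]:q0[1]+60,q0[0]:q0[0]+60],(400,400),interpolation=2); im=np.clip(255*(im/255.)**.45*1.1,0,255).astype(np.uint8)
    f=lambda q: tuple(int((v+.5)*400/60) for v in proj(p,s["ee_pos"]+T.apply(q))-q0)
    for z in(0,-19):
      pts=[f((a,b,z)) for a,b in((11,14),(11,-14),(-11,-14),(-11,14))]; cv2.polylines(im,[np.array(pts)],True,(255,0,0) if z==0 else (0,0,255),1)
    out.append(im)
cv2.imwrite("pics/i.png",cv2.cvtColor(np.hstack(out),cv2.COLOR_RGB2BGR))
E
```

```text
5.775 [565.70385023  53.02190862 122.72694329] [ 0.99647378  0.08369937  0.00572893 -0.00126609]
[232.16117863 215.70454059] [202 186]
[244.63378923 221.83684502] [215 192]
```

View pics/i.png

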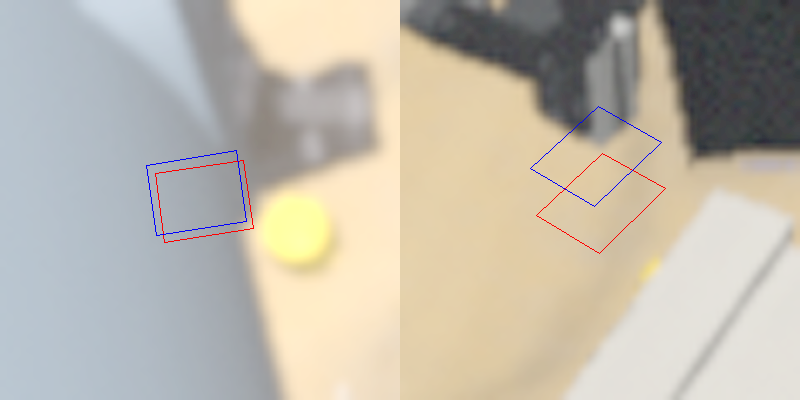

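Emit:
servo_tool(
  series=[
    {"tx": -0.039, "ty": 0.229, "tz": 0, "rx": 0, "ry": 0, "rz": 0, "claw": -1},
    {"tx": -0.039, "ty": 0.229, "tz": 0, "rx": 0, "ry": 0, "rz": 0, "claw": -1},
    {"tx": -0.039, "ty": 0.229, "tz": 0.15, "rx": 0, "ry": 0, "rz": 0, "claw": -1},
    {"tx": -0.039, "ty": 0.229, "tz": 0.28, "rx": 0, "ry": 0, "rz": 0, "claw": -1},
    {"tx": -0.039, "ty": 0.229, "tz": 0.28, "rx": 0, "ry": 0, "rz": 0, "claw": -1},
    {"tx": -0.039, "ty": 0.229, "tz": 0.28, "rx": 0, "ry": 0, "rz": 0, "claw": -1},
  ],
)

```text
time_s: 6.52
ee_pos: [568.6, -38.1, 12.1]
ee_rot: [0.996, 0.085, 0.007, -0.001]
contact_force: [-0.0, -0.8, 0.9]
finger_gap: -0.2
```

```bash
python3 - <<'E'
from h import *
t=capture("top"); c=capture("scene"); s=bot.state(); print(s["time_s"],s["ee_pos"],s["contact_force"])
T=R.from_quat(s["ee_rot"]); out=[]
for p in(t,c):
    u0=proj(p,s["ee_pos"]); q0=np.round(u0).astype(int)-30; print(u0,q0)
    im=cv2.resize(p["pixels"][q0[1]:q0[1]+60,q0[0]:q0[0]+60],(400,400),interpolation=2); im=np.clip(255*(im/255.)**.45*1.1,0,255).astype(np.uint8)
    f=lambda q: tuple(int((v+.5)*400/60) for v in proj(p,s["ee_pos"]+T.apply(q))-q0)
    for z in(0,-19):
      pts=[f((a,b,z)) for a,b in((11,14),(11,-14),(-11,-14),(-11,14))]; cv2.polylines(im,[np.array(pts)],True,(255,0,0) if z==0 else (0,0,255),1)
    out.append(im)
cv2.imwrite("pics/j.png",cv2.cvtColor(np.hstack(out),cv2.COLOR_RGB2BGR))
E
```

```text
6.625 [569.90181848 -38.73278715  13.45585758] [-0.47366231  0.46895075  0.68179174]
[277.14006852 220.87388176] [247 191]
[279.99000378 231.7928042 ] [250 202]
```

View pics/j.png

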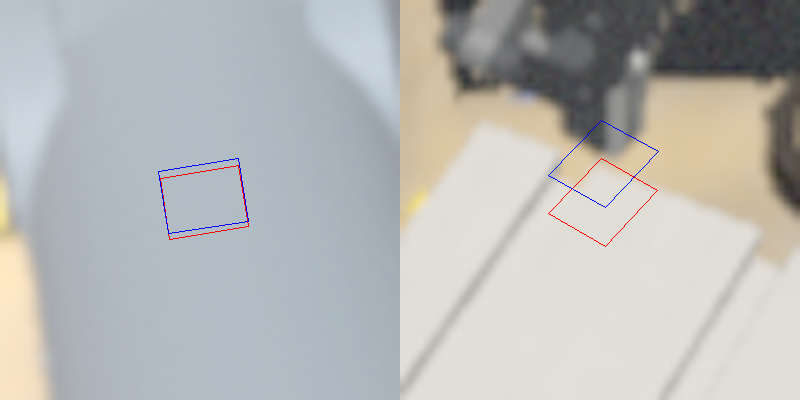

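Emit:
servo_tool(
  series=[
    {"tx": 0, "ty": 0, "tz": 0.02, "rx": 0, "ry": 0, "rz": 0, "claw": -1},
    {"tx": 0, "ty": 0, "tz": 0.02, "rx": 0, "ry": 0, "rz": 0, "claw": -1},
  ],
)

```text
time_s: 6.88
ee_pos: [570.8, -38.7, 6.3]
ee_rot: [0.996, 0.084, 0.009, -0.001]
contact_force: [0.3, -0.5, -1.0]
finger_gap: -0.1
```

Emit:
servo_tool(
  series=[
    {"tx": 0, "ty": 0, "tz": 0.012, "rx": 0, "ry": 0, "rz": 0, "claw": -1},
    {"tx": 0, "ty": 0, "tz": 0.012, "rx": 0, "ry": 0, "rz": 0, "claw": -1},
  ],
)

```text
time_s: 7.12
ee_pos: [570.4, -38.8, 1.2]
ee_rot: [0.996, 0.084, 0.009, -0.001]
contact_force: [0.2, 0.3, -0.1]
finger_gap: -0.2
```

Emit:
servo_tool(
  series=[
    {"tx": 0, "ty": 0, "tz": 0.01, "rx": 0, "ry": 0, "rz": 0, "claw": -1},
    {"tx": 0, "ty": 0, "tz": 0.01, "rx": 0, "ry": 0, "rz": 0, "claw": -1},
  ],
)

```text
time_s: 7.38
ee_pos: [569.9, -38.8, -3.4]
ee_rot: [0.996, 0.084, 0.008, -0.001]
contact_force: [0.2, 0.5, -0.5]
finger_gap: 0.2
```

```bash
python3 - <<'E'
from h import *
t=capture("top"); c=capture("scene"); s=bot.state(); print(s["time_s"],s["ee_pos"],s["ee_rot"],s["contact_force"],s["joint_positions"])
save(t,"k_top.png");save(c,"k_sc.png")
E
```

```text
7.475 [570.36821307 -38.7408581   -3.05305583] [ 9.96408901e-01  8.42068069e-02  8.82231948e-03 -8.26451817e-04] [ 0.49579438  0.04724261 -0.70794678] [ 0.32894234  0.52078046 -0.396918    1.91754415  0.28496673  0.74009613
 -1.63159179]
```

Emit:
servo_tool(
  series=[
    {"tx": 0, "ty": 0, "tz": 0.012, "rx": 0, "ry": 0, "rz": 0, "claw": -1},
    {"tx": 0, "ty": 0, "tz": 0.012, "rx": 0, "ry": 0, "rz": 0, "claw": -1},
  ],
)

```text
time_s: 7.72
ee_pos: [569.9, -38.7, -8.4]
ee_rot: [0.996, 0.084, 0.008, -0.001]
contact_force: [0.2, 0.4, 0.2]
finger_gap: -0.0
```

Emit:
servo_tool(
  series=[
    {"tx": 0, "ty": 0, "tz": 0.01, "rx": 0, "ry": 0, "rz": 0, "claw": -1},
    {"tx": 0, "ty": 0, "tz": 0.01, "rx": 0, "ry": 0, "rz": 0, "claw": -1},
  ],
)

```text
time_s: 7.98
ee_pos: [569.4, -38.7, -12.9]
ee_rot: [0.996, 0.084, 0.008, -0.001]
contact_force: [-1.5, 0.0, -0.8]
finger_gap: -0.3
```

Emit:
servo_tool(
  series=[
    {"tx": 0, "ty": 0, "tz": 0.008, "rx": 0, "ry": 0, "rz": 0, "claw": -1},
    {"tx": 0, "ty": 0, "tz": 0.008, "rx": 0, "ry": 0, "rz": 0, "claw": -1},
  ],
)

```text
time_s: 8.22
ee_pos: [569.1, -38.7, -16.5]
ee_rot: [0.996, 0.084, 0.007, -0.001]
contact_force: [-0.6, -0.7, -0.3]
finger_gap: 0.1
```

Emit:
servo_tool(
  series=[
    {"tx": 0, "ty": 0, "tz": 0.008, "rx": 0, "ry": 0, "rz": 0, "claw": -1},
    {"tx": 0, "ty": 0, "tz": 0.008, "rx": 0, "ry": 0, "rz": 0, "claw": -1},
  ],
)

```text
time_s: 8.48
ee_pos: [568.8, -38.7, -20.0]
ee_rot: [0.996, 0.084, 0.007, -0.001]
contact_force: [-0.4, 0.1, -0.5]
finger_gap: -0.1
```

Emit:
servo_tool(
  series=[
    {"tx": 0, "ty": 0, "tz": 0.007, "rx": 0, "ry": 0, "rz": 0, "claw": -1},
    {"tx": 0, "ty": 0, "tz": 0.007, "rx": 0, "ry": 0, "rz": 0, "claw": -1},
  ],
)

```text
time_s: 8.72
ee_pos: [568.5, -38.7, -23.1]
ee_rot: [0.996, 0.084, 0.007, -0.001]
contact_force: [-0.1, 0.3, 0.1]
finger_gap: 0.4
```

Emit:
servo_tool(
  series=[
    {"tx": 0, "ty": 0, "tz": 0.008, "rx": 0, "ry": 0, "rz": 0, "claw": -1},
    {"tx": 0, "ty": 0, "tz": 0.008, "rx": 0, "ry": 0, "rz": 0, "claw": -1},
  ],
)

```text
time_s: 8.98
ee_pos: [568.2, -38.7, -26.7]
ee_rot: [0.996, 0.084, 0.006, -0.001]
contact_force: [-0.5, -0.2, -0.1]
finger_gap: -0.1
```

Emit:
servo_tool(
  series=[
    {"tx": 0, "ty": 0, "tz": 0.008, "rx": 0, "ry": 0, "rz": 0, "claw": -1},
    {"tx": 0, "ty": 0, "tz": 0.008, "rx": 0, "ry": 0, "rz": 0, "claw": -1},
  ],
)

```text
time_s: 9.22
ee_pos: [567.8, -38.7, -30.2]
ee_rot: [0.996, 0.084, 0.006, -0.001]
contact_force: [0.0, -0.2, -0.1]
finger_gap: -0.2
```

```bash
python3 - <<'E'
from h import *
c=capture("scene"); s=bot.state(); print(s["time_s"],s["ee_pos"],s["contact_force"],s["ft_torque"])
a=cv2.imread("pics/j.png")[:,400:]
u=proj(c,s["ee_pos"]+np.array([0,0,28]));print(u); q0=np.array([250,190])
im=cv2.resize(c["pixels"][190:250,250:310],(400,400),interpolation=2); im=np.clip(255*(im/255.)**.45*1.1,0,255).astype(np.uint8)
save({"pixels":im},"l.png")
for z in(0,5,25,38,42): print(z,ray(c,(281.8,224.5),z))
E
```

```text
9.275 [567.99831053 -38.69302838 -30.07527104] [-0.69768326 -0.35934661  0.27609384] [-0.01496386  0.03196252  0.01196428]
[280.6551513  236.94614707]
0 [590.02454085 -63.68488054   0.        ]
5 [586.93482741 -60.69296163   5.        ]
25 [574.57597367 -48.72528597  25.        ]
38 [566.54271875 -40.9462968   38.        ]
42 [564.070948   -38.55276167  42.        ]
```

View pics/l.png

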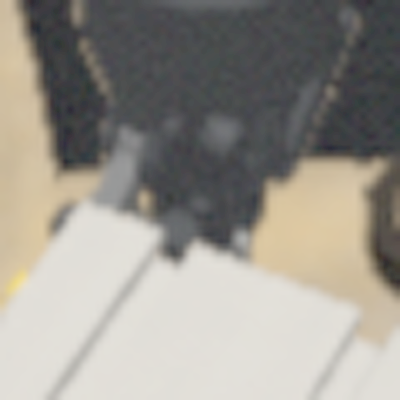

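Emit:
servo_tool(
  series=[
    {"tx": 0, "ty": 0, "tz": 0.008, "rx": 0, "ry": 0, "rz": 0, "claw": -1},
    {"tx": 0, "ty": 0, "tz": 0.008, "rx": 0, "ry": 0, "rz": 0, "claw": -1},
  ],
)

```text
time_s: 9.52
ee_pos: [567.7, -38.7, -33.6]
ee_rot: [0.996, 0.084, 0.006, -0.001]
contact_force: [0.3, 0.2, 0.1]
finger_gap: -0.0
```

Emit:
servo_tool(
  series=[
    {"tx": 0, "ty": 0, "tz": 0.008, "rx": 0, "ry": 0, "rz": 0, "claw": -1},
    {"tx": 0, "ty": 0, "tz": 0.008, "rx": 0, "ry": 0, "rz": 0, "claw": -1},
  ],
)

```text
time_s: 9.78
ee_pos: [568.1, -38.7, -34.4]
ee_rot: [0.996, 0.084, 0.005, -0.001]
contact_force: [-5.0, -0.5, 15.7]
finger_gap: -0.2
```

Emit:
servo_tool(
  series=[
    {"tx": 0, "ty": 0, "tz": 0.008, "rx": 0, "ry": 0, "rz": 0, "claw": -1},
    {"tx": 0, "ty": 0, "tz": 0.008, "rx": 0, "ry": 0, "rz": 0, "claw": -1},
  ],
)

```text
time_s: 10.02
ee_pos: [568.1, -38.8, -34.4]
ee_rot: [0.996, 0.084, 0.004, 0.0]
contact_force: [-8.0, -0.4, 20.7]
finger_gap: -0.0
```

Emit:
servo_tool(
  series=[
    {"tx": 0, "ty": 0, "tz": -0.34, "rx": 0, "ry": 0, "rz": 0, "claw": 0.2},
    {"tx": 0, "ty": 0, "tz": -0.34, "rx": 0, "ry": 0, "rz": 0, "claw": 0.2},
    {"tx": 0, "ty": 0, "tz": -0.34, "rx": 0, "ry": 0, "rz": 0, "claw": 0.2},
    {"tx": 0.045, "ty": -0.416, "tz": -0.34, "rx": 0, "ry": 0, "rz": 0, "claw": 0.2},
    {"tx": 0.045, "ty": -0.416, "tz": -0.34, "rx": 0, "ry": 0, "rz": 0, "claw": 0.2},
    {"tx": 0.045, "ty": -0.416, "tz": -0.34, "rx": 0, "ry": 0, "rz": 0, "claw": 0.2},
    {"tx": 0.045, "ty": -0.416, "tz": -0.34, "rx": 0, "ry": 0, "rz": 0, "claw": 0.2},
    {"tx": 0.045, "ty": -0.416, "tz": -0.34, "rx": 0, "ry": 0, "rz": 0, "claw": 0.2},
    {"tx": 0.045, "ty": -0.416, "tz": -0.34, "rx": 0, "ry": 0, "rz": 0, "claw": 0.2},
  ],
)

```text
time_s: 11.15
ee_pos: [556.7, 125.7, 100.8]
ee_rot: [0.997, 0.083, 0.004, 0.001]
contact_force: [0.6, 0.2, 0.4]
finger_gap: 51.2
```

```bash
python3 - <<'E'
from h import *
s=bot.state(); print(s["time_s"],s["ee_pos"],s["ee_rot"],s["contact_force"],s["finger_gap"])
for t in((558,128,60),(558,128,17)): print(t,[float(v) for v in rel(t,9.6)])
E
```

```text
11.15 [556.69826046 125.74876792 100.80964079] [9.96574252e-01 8.26053578e-02 3.89118345e-03 9.86625105e-04] [0.62006349 0.16446965 0.43907897] 51.185483091337886
(558, 128, 60) [0.003, -0.005, 0.102, 0.001, -0.004, -0.001]
(558, 128, 17) [0.003, -0.006, 0.21, 0.001, -0.004, -0.001]
```

Now I'll go down to a reading of about z 45 (true about 79, tips just below the plug tops) and use a last look to check the alignment.

Emit:
servo_tool(
  series=[
    {"tx": 0.003, "ty": -0.005, "tz": 0.1, "rx": 0.001, "ry": -0.004, "rz": -0.001, "claw": 0.2},
    {"tx": 0.003, "ty": -0.005, "tz": 0.14, "rx": 0.001, "ry": -0.004, "rz": -0.001, "claw": 0.2},
    {"tx": 0.003, "ty": -0.005, "tz": 0.14, "rx": 0.001, "ry": -0.004, "rz": -0.001, "claw": 0.2},
  ],
)

```text
time_s: 11.52
ee_pos: [556.4, 126.3, 43.2]
ee_rot: [0.997, 0.083, -0.002, 0.001]
contact_force: [0.3, -0.4, -0.0]
finger_gap: 51.3
```

```bash
python3 - <<'E'
from h import *
t=capture("top"); c=capture("scene"); s=bot.state(); print(s["time_s"],s["ee_pos"],s["ee_rot"],s["contact_force"])
T=R.from_quat(s["ee_rot"]); out=[]; P=s["ee_pos"]+np.array([0,0,34.])
for p,q0,n in((t,np.array([170,180]),60),(c,np.array([185,230]),60)):
    im=cv2.resize(p["pixels"][q0[1]:q0[1]+n,q0[0]:q0[0]+n],(400,400),interpolation=2); im=np.clip(255*(im/255.)**.45*1.1,0,255).astype(np.uint8)
    f=lambda q: tuple(int((v+.5)*400/n) for v in proj(p,P+T.apply(q))-q0)
    for y in(26,-26): cv2.polylines(im,[np.array([f((a,b,-8)) for a,b in((11,y),(11,y*1.5),(-11,y*1.5),(-11,y))])],True,(255,0,0),1)
    cv2.circle(im,tuple(int((v+.5)*400/n) for v in proj(p,(558,128.5,84))-q0),4,(255,0,255),1)
    out.append(im)
save({"pixels":np.hstack(out)},"m.png")
E
```

```text
11.625 [558.55114892 127.66271699  45.43273558] [9.96522777e-01 8.33205042e-02 6.18590181e-05 2.12748376e-04] [0.10526762 0.06949066 1.16421919]
```

View pics/m.png

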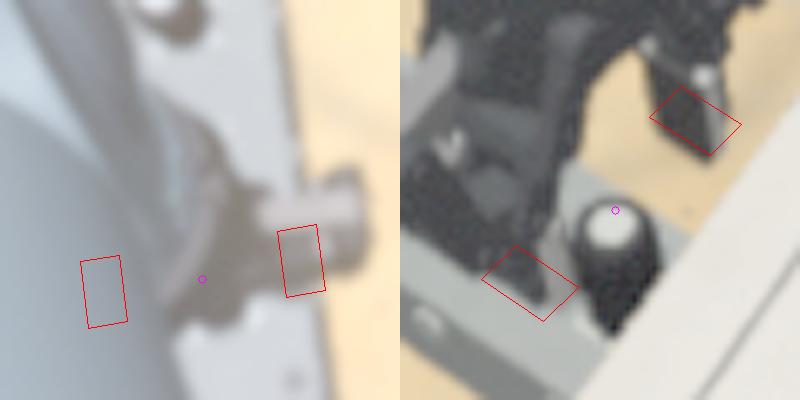

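The overlay, with a +34 mm correction to z taken from the bench touch, matches the fingertips at crop (708,163) and (545,300). The plug's top, at (612,228), lies about 3 mm towards -x/+y. I'll correct for that, go down and grip.

Emit:
servo_tool(
  series=[
    {"tx": -0.006, "ty": -0.009, "tz": 0.035, "rx": 0, "ry": 0, "rz": 0, "claw": 0.2},
    {"tx": -0.006, "ty": -0.009, "tz": 0.07, "rx": 0, "ry": 0, "rz": 0, "claw": 0.2},
    {"tx": -0.006, "ty": -0.009, "tz": 0.07, "rx": 0, "ry": 0, "rz": 0, "claw": 0.2},
  ],
)

```text
time_s: 12.0
ee_pos: [553.8, 130.4, 15.7]
ee_rot: [0.997, 0.084, -0.002, 0.001]
contact_force: [-0.4, 0.4, -0.1]
finger_gap: 51.1
```

Emit:
servo_tool(
  series=[
    {"tx": 0, "ty": 0, "tz": 0, "rx": 0, "ry": 0, "rz": 0, "claw": -1},
    {"tx": 0, "ty": 0, "tz": 0, "rx": 0, "ry": 0, "rz": 0, "claw": -1},
    {"tx": 0, "ty": 0, "tz": 0, "rx": 0, "ry": 0, "rz": 0, "claw": -1},
    {"tx": 0, "ty": 0, "tz": 0, "rx": 0, "ry": 0, "rz": 0, "claw": -1},
    {"tx": 0, "ty": 0, "tz": 0, "rx": 0, "ry": 0, "rz": 0, "claw": -1},
  ],
  newtons=40,
)

```text
time_s: 12.62
ee_pos: [553.9, 130.4, 15.9]
ee_rot: [0.997, 0.084, -0.002, 0.001]
contact_force: [0.7, -0.2, 0.1]
finger_gap: 21.2
```

Emit:
servo_tool(
  series=[
    {"tx": 0, "ty": 0, "tz": -0.003, "rx": 0, "ry": 0, "rz": 0, "claw": -1},
    {"tx": 0, "ty": 0, "tz": -0.003, "rx": 0, "ry": 0, "rz": 0, "claw": -1},
  ],
)

```text
time_s: 12.88
ee_pos: [553.3, 130.2, 16.4]
ee_rot: [0.997, 0.083, -0.002, 0.001]
contact_force: [1.2, 0.8, -5.2]
finger_gap: 21.2
```

Emit:
servo_tool(
  series=[
    {"tx": 0, "ty": 0, "tz": -0.005, "rx": 0, "ry": 0, "rz": 0, "claw": -1},
    {"tx": 0, "ty": 0, "tz": -0.005, "rx": 0, "ry": 0, "rz": 0, "claw": -1},
  ],
)

```text
time_s: 13.12
ee_pos: [552.9, 130.1, 16.8]
ee_rot: [0.997, 0.083, -0.002, 0.0]
contact_force: [4.7, 2.0, -17.0]
finger_gap: 20.8
```

Emit:
servo_tool(
  series=[
    {"tx": 0, "ty": 0, "tz": 0.002, "rx": 0, "ry": 0, "rz": 0, "claw": -1},
    {"tx": 0, "ty": 0, "tz": 0.002, "rx": 0, "ry": 0, "rz": 0, "claw": -1},
  ],
)

```text
time_s: 13.38
ee_pos: [553.1, 130.1, 16.5]
ee_rot: [0.997, 0.083, -0.002, 0.0]
contact_force: [2.0, 0.9, -7.3]
finger_gap: 20.8
```

Emit:
servo_tool(
  series=[
    {"tx": 0, "ty": 0, "tz": 0.005, "rx": 0, "ry": 0, "rz": 0, "claw": -1},
    {"tx": 0, "ty": 0, "tz": 0.005, "rx": 0, "ry": 0, "rz": 0, "claw": -1},
  ],
)

```text
time_s: 13.62
ee_pos: [553.8, 130.3, 15.8]
ee_rot: [0.997, 0.084, -0.002, 0.0]
contact_force: [-0.4, -0.3, 1.6]
finger_gap: 21.2
```

Emit:
servo_tool(
  series=[
    {"tx": 0, "ty": 0, "tz": 0, "rx": 0, "ry": 0, "rz": 0, "claw": 0.2},
    {"tx": 0, "ty": 0, "tz": 0, "rx": 0, "ry": 0, "rz": 0, "claw": 0.2},
    {"tx": 0, "ty": 0, "tz": 0, "rx": 0, "ry": 0, "rz": 0, "claw": 0.2},
    {"tx": 0, "ty": 0, "tz": -0.13, "rx": 0, "ry": 0, "rz": 0, "claw": 0.2},
    {"tx": 0, "ty": 0, "tz": -0.13, "rx": 0, "ry": 0, "rz": 0, "claw": 0.2},
    {"tx": 0, "ty": 0, "tz": -0.13, "rx": 0, "ry": 0, "rz": 0, "claw": 0.2},
  ],
)

```text
time_s: 14.38
ee_pos: [553.9, 130.2, 67.9]
ee_rot: [0.997, 0.083, -0.002, 0.001]
contact_force: [-0.3, -0.4, 0.1]
finger_gap: 51.6
```

```bash
python3 - <<'E'
from h import *
s=bot.state(); print(s["time_s"],s["ee_pos"],s["contact_force"],s["finger_gap"])
for t in((603,139.3,68),(603,139.3,16)): print(t,[float(v) for v in rel(t,9.6)])
E
```

```text
14.375 [553.89100375 130.17303074  67.92132082] [-0.26820004 -0.42270456  0.14622576] 51.63721280737466
(603, 139.3, 68) [0.125, -0.002, -0.001, 0.0, 0.002, -0.0]
(603, 139.3, 16) [0.125, -0.002, 0.129, 0.0, 0.002, -0.0]
```

Emit:
servo_tool(
  series=[
    {"tx": 0.125, "ty": -0.002, "tz": 0, "rx": 0, "ry": 0.002, "rz": 0, "claw": 0.2},
    {"tx": 0.125, "ty": -0.002, "tz": 0, "rx": 0, "ry": 0.002, "rz": 0, "claw": 0.2},
    {"tx": 0.125, "ty": -0.002, "tz": 0.08, "rx": 0, "ry": 0.002, "rz": 0, "claw": 0.2},
    {"tx": 0.125, "ty": -0.002, "tz": 0.129, "rx": 0, "ry": 0.002, "rz": 0, "claw": 0.2},
    {"tx": 0.125, "ty": -0.002, "tz": 0.129, "rx": 0, "ry": 0.002, "rz": 0, "claw": 0.2},
  ],
)

```text
time_s: 15.0
ee_pos: [599.5, 138.2, 13.1]
ee_rot: [0.996, 0.084, -0.003, 0.001]
contact_force: [0.4, -0.0, 0.2]
finger_gap: 50.9
```

Emit:
servo_tool(
  series=[
    {"tx": 0, "ty": 0, "tz": 0, "rx": 0, "ry": 0, "rz": 0, "claw": -1},
    {"tx": 0, "ty": 0, "tz": 0, "rx": 0, "ry": 0, "rz": 0, "claw": -1},
    {"tx": 0, "ty": 0, "tz": 0, "rx": 0, "ry": 0, "rz": 0, "claw": -1},
    {"tx": 0, "ty": 0, "tz": 0, "rx": 0, "ry": 0, "rz": 0, "claw": -1},
    {"tx": 0, "ty": 0, "tz": 0, "rx": 0, "ry": 0, "rz": 0, "claw": -1},
  ],
  newtons=40,
)

```text
time_s: 15.62
ee_pos: [599.9, 138.4, 13.8]
ee_rot: [0.996, 0.084, -0.003, 0.001]
contact_force: [-0.9, -0.2, 2.9]
finger_gap: 21.5
```

Emit:
servo_tool(
  series=[
    {"tx": 0, "ty": 0, "tz": -0.003, "rx": 0, "ry": 0, "rz": 0, "claw": -1},
    {"tx": 0, "ty": 0, "tz": -0.003, "rx": 0, "ry": 0, "rz": 0, "claw": -1},
  ],
)

```text
time_s: 15.88
ee_pos: [599.5, 138.3, 14.6]
ee_rot: [0.996, 0.084, -0.003, 0.001]
contact_force: [-0.5, 0.4, -2.3]
finger_gap: 21.0
```

Emit:
servo_tool(
  series=[
    {"tx": 0, "ty": 0, "tz": -0.003, "rx": 0, "ry": 0, "rz": 0, "claw": -1},
    {"tx": 0, "ty": 0, "tz": -0.003, "rx": 0, "ry": 0, "rz": 0, "claw": -1},
  ],
)

```text
time_s: 16.12
ee_pos: [599.2, 138.1, 15.3]
ee_rot: [0.996, 0.084, -0.003, 0.001]
contact_force: [0.7, 0.2, -3.9]
finger_gap: 20.9
```

Emit:
servo_tool(
  series=[
    {"tx": 0, "ty": 0, "tz": -0.003, "rx": 0, "ry": 0, "rz": 0, "claw": -1},
    {"tx": 0, "ty": 0, "tz": -0.003, "rx": 0, "ry": 0, "rz": 0, "claw": -1},
  ],
)

```text
time_s: 16.38
ee_pos: [599.0, 138.1, 16.2]
ee_rot: [0.996, 0.084, -0.003, 0.001]
contact_force: [1.1, 0.1, -6.6]
finger_gap: 20.9
```

Emit:
servo_tool(
  series=[
    {"tx": 0, "ty": 0, "tz": -0.003, "rx": 0, "ry": 0, "rz": 0, "claw": -1},
    {"tx": 0, "ty": 0, "tz": -0.003, "rx": 0, "ry": 0, "rz": 0, "claw": -1},
  ],
)

```text
time_s: 16.62
ee_pos: [599.0, 138.0, 17.5]
ee_rot: [0.996, 0.084, -0.004, 0.001]
contact_force: [0.3, 1.1, -5.0]
finger_gap: 21.0
```

Emit:
servo_tool(
  series=[
    {"tx": 0, "ty": 0, "tz": -0.003, "rx": 0, "ry": 0, "rz": 0, "claw": -1},
    {"tx": 0, "ty": 0, "tz": -0.003, "rx": 0, "ry": 0, "rz": 0, "claw": -1},
  ],
)

```text
time_s: 16.88
ee_pos: [598.9, 138.0, 19.0]
ee_rot: [0.997, 0.083, -0.004, 0.001]
contact_force: [-0.2, 0.5, -4.3]
finger_gap: 20.9
```

Emit:
servo_tool(
  series=[
    {"tx": 0, "ty": 0, "tz": -0.005, "rx": 0, "ry": 0, "rz": 0, "claw": -1},
    {"tx": 0, "ty": 0, "tz": -0.01, "rx": 0, "ry": 0, "rz": 0, "claw": -1},
    {"tx": 0, "ty": 0, "tz": -0.01, "rx": 0, "ry": 0, "rz": 0, "claw": -1},
  ],
)

```text
time_s: 17.25
ee_pos: [598.9, 138.0, 23.4]
ee_rot: [0.997, 0.083, -0.004, 0.001]
contact_force: [-0.9, 0.8, -3.2]
finger_gap: 20.8
```

Emit:
servo_tool(
  series=[
    {"tx": 0, "ty": 0, "tz": -0.007, "rx": 0, "ry": 0, "rz": 0, "claw": -1},
    {"tx": 0, "ty": 0, "tz": -0.015, "rx": 0, "ry": 0, "rz": 0, "claw": -1},
    {"tx": 0, "ty": 0, "tz": -0.015, "rx": 0, "ry": 0, "rz": 0, "claw": -1},
  ],
)

```text
time_s: 17.62
ee_pos: [600.4, 138.2, 31.7]
ee_rot: [0.997, 0.083, -0.002, 0.001]
contact_force: [-0.8, -1.0, 4.6]
finger_gap: 20.7
```

Emit:
servo_tool(
  series=[
    {"tx": 0, "ty": 0, "tz": -0.03, "rx": 0, "ry": 0, "rz": 0, "claw": -1},
    {"tx": 0, "ty": 0, "tz": -0.06, "rx": 0, "ry": 0, "rz": 0, "claw": -1},
    {"tx": 0, "ty": 0, "tz": -0.1, "rx": 0, "ry": 0, "rz": 0, "claw": -1},
    {"tx": 0, "ty": 0, "tz": -0.18, "rx": 0, "ry": 0, "rz": 0, "claw": -1},
    {"tx": 0, "ty": 0, "tz": -0.28, "rx": 0, "ry": 0, "rz": 0, "claw": -1},
    {"tx": 0, "ty": 0, "tz": -0.28, "rx": 0, "ry": 0, "rz": 0, "claw": -1},
  ],
)

```text
time_s: 18.38
ee_pos: [604.6, 140.2, 149.2]
ee_rot: [0.997, 0.083, 0.002, 0.001]
contact_force: [-0.5, 0.1, -0.5]
finger_gap: 20.9
```

```bash
python3 - <<'E'
from h import *
np.set_printoptions(precision=1,suppress=True)
t=capture("top"); c=capture("scene"); s=bot.state(); print(s["time_s"],s["ee_pos"],s["contact_force"],s["finger_gap"],s["joint_positions"])
save(t,"n_t.png");save(c,"n_s.png")
for k in("plug_a_head","plug_a_foot"):
  for d in models.pinpoint(c,k)[:5]: print(k,d["score"],np.array(d["centre"]))
P=s["ee_pos"]+[0,0,34]
print("expected held head/foot px",proj(c,P+[0,0,17]),proj(c,P+[0,0,-39]),"B home head",proj(c,(605,139,66)),"C",proj(c,(555.5,131,66)),"A",proj(c,(654,147,66)))
for x in("pot",): 
  for p in(t,c):
    for d in models.pinpoint(p,x)[:2]: print(x,d["score"],ray(p,d["centre"],0))
    for d in models.regions_of(p,x)[:1]:
      r=cv2.minEnclosingCircle(np.argwhere(d["pixels"])[:,::-1].astype(np.float32)); print(r,ray(p,r[0],42),ray(p,r[0],21))
E
```

```text
18.475 [601.1 138.7 144.5] [-0.2 -1.  -1.2] 21.06939616733532 [ 0.1  0.4 -0.5  1.7  0.2  1.1 -1.9]
plug_a_head 0.5 [182.7 317.8]
plug_a_head 0.49 [216.8 271. ]
plug_a_foot 0.36 [321.1 226.6]
plug_a_foot 0.34 [356.7 183.6]
plug_a_foot 0.17 [218.3 266.5]
expected held head/foot px [186.8 208.5] [192.5 230.7] B home head [197.7 255.2] C [217.7 268.6] A [179.  242.7]
pot 0.95 [ 565.5 -284.6    0. ]
pot 0.97 [ 555.3 -276.9    0. ]
((356.68280029296875, 175.76881408691406), 15.11981201171875) [ 548.7 -264.1   42. ] [ 561.2 -284.2   21. ]
```

```bash
python3 - <<'E'
from h import *
from scipy.optimize import minimize
np.set_printoptions(precision=1,suppress=True)
t=capture("top"); c=capture("scene"); s=bot.state()
a=cv2.cvtColor(cv2.imread("pics/scene0.png"),cv2.COLOR_BGR2GRAY).astype(int); b=cv2.cvtColor(c["pixels"],cv2.COLOR_RGB2GRAY).astype(int)
for n,(u,v) in dict(B=(197.7,257),C=(217.7,271),A=(179,244.)).items():
    r=slice(int(v)-6,int(v)+7); q=slice(int(u)-3,int(u)+4); print(n,a[r,q].mean(),b[r,q].mean())
P=s["ee_pos"]+[0,0,34]
u=proj(c,P+[0,0,-30]); print("stem",u); print(b[int(u[1])-18:int(u[1])+16:2,int(u[0])-14:int(u[0])+16:2])
th=np.linspace(0,2*np.pi,40)
M=[(p,d[0]["pixels"]) for p in(t,c) if (d:=models.regions_of(p,"pot"))]
def cost(x,verb=0):
    tot=0
    for p,m in M:
        pts=np.array([proj(p,(x[0]+31*np.cos(k),x[1]+31*np.sin(k),z)) for k in th for z in(0,42)])
        im=np.zeros((840*2,560*4),np.uint8); im=np.zeros((1680,2240),np.uint8)
        cv2.fillConvexPoly(im,cv2.convexHull(((pts+.5)*4).round().astype(np.int32)),1)
        m4=cv2.resize(m.astype(np.uint8),(2240,1680),interpolation=0); i=1-(im&m4).sum()/(im|m4).sum(); tot+=i
        if verb: print("1-IoU",i)
    return tot
print(len(M))
for sub in([0],[1],[0,1]):
    M0=M
    try: M=[M0[i] for i in sub]
    except IndexError: M=M0; continue
    r=minimize(cost,(558,-282),method="Nelder-Mead",options=dict(initial_simplex=[(558,-282),(568,-282),(558,-272)],xatol=.3,maxiter=50)); print(sub,r.x); cost(r.x,1); M=M0
E
```

```text
B 23.01098901098901 90.24175824175825
C 22.197802197802197 24.186813186813186
A 21.604395604395606 23.725274725274726
stem [192.2 228.2]
[[ 16  14  32  51  10   7   6   8  11  13  50  90 133 132 132]
 [ 13  20  60  56  17   8   6   8  15  11  37  72 133 133 132]
 [ 14  16  59  58  29   5  10   9  70  44  54 120 134 133 133]
 [ 14  13  50  60  40  10   7   7  92 128 129 133 133 134 133]
 [ 16  15  33  62  55   8   9  11 107 131 132 134 133 133 135]
 [ 20  18  22  61  56  19  12  49 129 132 133 132 133 132 133]
 [ 48  18  16  59  58  36  51 104 133 133 133 132 133 134 135]
 [ 75  97  63  70  63  68  72 109 133 134 131 133 135 136 136]
 [112 129 128 124 104  88  78  68 114 132 131 133 135 136 137]
 [129 130 130 131 106  87  81  71  79 130 133 134 136 137 136]
 [131 131 130 130 110  86  82  74  86 130 133 134 136 138 137]
 [125 129 128 129 122  90  79  86 124 132 132 135 137 137 138]
 [ 69  90 125 131 133 131 124 129 132 133 134 135 137 137 137]
 [129  64  75 124 134 134 132 132 133 134 135 134 135 136 138]
 [136  59  19  93 114 131 132 132 133 135 137 136 134 136 138]
 [ 68  19   8  63 102 106 121 132 134 135 137 135 135 136 137]
 [ 15  11   7  35 100 100 102 112 130 135 120 134 137 138 138]]
2
[0] [ 559.9 -284. ]
1-IoU 0.03524734982332156
[1] [ 562.  -282.6]
1-IoU 0.13374148486677584
[0, 1] [ 559.9 -283.8]
1-IoU 0.03648409893992932
1-IoU 0.1464897260273973
```

```bash
python3 - <<'E'
from h import *
for t in((600,130,160),(580,-75,160),(557,-285,160)): print(t,[float(v) for v in rel(t,9.6)])
E
```

```text
(600, 130, 160) [-0.006, 0.021, -0.042, 0.001, 0.003, -0.0]
(580, -75, 160) [-0.14, 0.518, -0.04, 0.001, 0.003, -0.0]
(557, -285, 160) [-0.284, 1.026, -0.038, 0.001, 0.003, -0.0]
```

Emit:
servo_tool(
  series=[
    {"tx": -0.02, "ty": 0.08, "tz": -0.04, "rx": 0, "ry": 0.003, "rz": 0, "claw": -1},
    {"tx": -0.05, "ty": 0.18, "tz": -0.04, "rx": 0, "ry": 0.003, "rz": 0, "claw": -1},
    {"tx": -0.08, "ty": 0.29, "tz": -0.04, "rx": 0, "ry": 0.003, "rz": 0, "claw": -1},
    {"tx": -0.11, "ty": 0.4, "tz": -0.04, "rx": 0, "ry": 0.003, "rz": 0, "claw": -1},
    {"tx": -0.14, "ty": 0.51, "tz": -0.04, "rx": 0, "ry": 0.003, "rz": 0, "claw": -1},
    {"tx": -0.17, "ty": 0.62, "tz": -0.04, "rx": 0, "ry": 0.003, "rz": 0, "claw": -1},
    {"tx": -0.2, "ty": 0.73, "tz": -0.04, "rx": 0, "ry": 0.003, "rz": 0, "claw": -1},
    {"tx": -0.24, "ty": 0.84, "tz": -0.04, "rx": 0, "ry": 0.003, "rz": 0, "claw": -1},
    {"tx": -0.26, "ty": 0.94, "tz": -0.04, "rx": 0, "ry": 0.003, "rz": 0, "claw": -1},
    {"tx": -0.27, "ty": 0.98, "tz": -0.04, "rx": 0, "ry": 0.003, "rz": 0, "claw": -1},
  ],
)

```text
time_s: 20.23
ee_pos: [558.3, -269.8, 160.6]
ee_rot: [0.997, 0.081, -0.0, 0.002]
contact_force: [-0.3, -0.3, -1.2]
finger_gap: 21.0
```

```bash
cat > pos.py <<'E'
from h import *
import sys
s=bot.state(); print(s["time_s"],s["ee_pos"],s["ee_rot"],s["contact_force"],s["finger_gap"])
for z in map(float,sys.argv[3:]): print(z,[float(v) for v in rel((float(sys.argv[1]),float(sys.argv[2]),z),9.6)])
E
python3 pos.py 557 -285 150 70 16
```

```text
20.225 [ 558.33809331 -269.79647617  160.56512991] [ 9.96726431e-01  8.08283865e-02 -8.37541335e-05  1.78488282e-03] [-0.33799763 -0.25185684 -1.22031937] 21.004945265119446
150.0 [-0.009, 0.037, 0.027, 0.002, 0.0, -0.003]
70.0 [-0.009, 0.036, 0.227, 0.002, 0.0, -0.003]
16.0 [-0.009, 0.036, 0.362, 0.002, 0.0, -0.003]
```

Emit:
servo_tool(
  series=[
    {"tx": -0.009, "ty": 0.036, "tz": 0.08, "rx": 0.002, "ry": 0, "rz": -0.003, "claw": -1},
    {"tx": -0.009, "ty": 0.036, "tz": 0.16, "rx": 0.002, "ry": 0, "rz": -0.003, "claw": -1},
    {"tx": -0.009, "ty": 0.036, "tz": 0.23, "rx": 0.002, "ry": 0, "rz": -0.003, "claw": -1},
    {"tx": -0.009, "ty": 0.036, "tz": 0.23, "rx": 0.002, "ry": 0, "rz": -0.003, "claw": -1},
  ],
)

```text
time_s: 20.72
ee_pos: [555.1, -281.7, 65.8]
ee_rot: [0.996, 0.085, -0.003, -0.003]
contact_force: [-0.0, 1.0, -0.8]
finger_gap: 21.2
```

```bash
python3 - <<'E'
from h import *
np.set_printoptions(precision=1,suppress=True,linewidth=200)
c=capture("scene"); s=bot.state(); print(s["time_s"],s["ee_pos"],s["contact_force"])
b=cv2.cvtColor(c["pixels"],cv2.COLOR_RGB2GRAY).astype(int)
P=s["ee_pos"]+[0,0,34]; u=proj(c,P+[0,0,-39]); print("exp foot",u,"pot rim ctr",proj(c,(560,-283.5,42)))
print(b[int(u[1])-14:int(u[1])+14,int(u[0])-20:int(u[0])+21:2])
for k in("plug_a_foot","plug_a_head","pot"):
  for d in models.pinpoint(c,k)[:4]: print(k,d["score"],np.array(d["centre"]))
E
```

```text
20.775 [ 556.8 -282.7   67.8] [ 0.5 -0.2 -0.2]
exp foot [360.1 163.5] pot rim ctr [358.1 169.5]
[[ 44  44  43  44  44  43  42  41  31  16  16  16  56  35  14  36  43  45  46  48  52]
 [ 44  42  43  43  44  44  42  42  28  16  16  17  58  42  30  43  40  42  43  43  43]
 [ 44  43  42  43  43  42  43  42  29  17  16  21  59  45  39  43  42  42  43  43  42]
 [ 44  42  42  43  42  43  43  45  32  18  14  22  59  44  43  43  41  41  42  42  43]
 [ 43  42  42  42  42  43  42  45  39  19  14  25  61  44  42  43  43  42  41  42  42]
 [ 42  42  42  42  43  43  43  44  55  30  16  30  60  45  43  42  41  42  40  41  43]
 [ 42  42  41  42  43  42  42  44  55  50  30  47  64  44  43  42  43  41  41  43  43]
 [ 50  49  45  42  42  42  43  43  47  65  51  59  59  43  44  44  43  44  43  42  44]
 [ 86  86  67  54  50  49  44  44  45  70  64  58  47  43  44  44  43  42  42  43  43]
 [108 108  97  90  87  86  59  53  51  75  73  51  44  42  45  44  43  42  42  43  43]
 [115 115 112 110 108 107  91  88  83  80  79  56  50  46  43  43  42  41  43  43  43]
 [118 118 118 116 116 117 111 107  96  84  80  
[... 817 characters left out ...]
 119]
 [130 131 100  29  20  21  18  19  17  18  16  17  18  17  17  68 124 123 122 121 120]
 [131 131  85  28  19  20  18  17  17  18  17  18  18  16  17  56 123 124 122 121 121]
 [130 131  78  31  20  19  20  17  18  15  16  16  19  15  17  53 122 124 123 121 121]
 [130 131  77  38  21  20  21  20  19  16  16  17  17  16  17  53 122 125 123 121 121]
 [130 131  72  35  33  22  26  29  26  21  18  18  17  17  20  55 123 125 123 122 121]
 [130 131  68  25  49  37  38  39  38  36  31  20  16  17  29  59 125 125 124 121 121]
 [130 130  61  19  45  45  45  44  44  43  42  31  17  19  39  69 126 126 124 123 122]]
plug_a_head 0.64 [180.6 316. ]
plug_a_head 0.54 [218.2 270.7]
pot 0.95 [355.2 184.5]
```

Emit:
servo_tool(
  series=[
    {"tx": 0.002, "ty": 0.004, "tz": 0.06, "rx": 0, "ry": 0.002, "rz": 0, "claw": -1},
    {"tx": 0.002, "ty": 0.004, "tz": 0.1, "rx": 0, "ry": 0.002, "rz": 0, "claw": -1},
    {"tx": 0.002, "ty": 0.004, "tz": 0.128, "rx": 0, "ry": 0.002, "rz": 0, "claw": -1},
    {"tx": 0.002, "ty": 0.004, "tz": 0.128, "rx": 0, "ry": 0.002, "rz": 0, "claw": -1},
    {"tx": 0.002, "ty": 0.004, "tz": 0.128, "rx": 0, "ry": 0.002, "rz": 0, "claw": -1},
  ],
)

```text
time_s: 21.55
ee_pos: [560.7, -286.3, 19.9]
ee_rot: [0.996, 0.085, 0.004, 0.0]
contact_force: [0.8, -0.6, -2.0]
finger_gap: 21.5
```

Emit:
servo_tool(
  series=[
    {"tx": 0, "ty": 0, "tz": 0.012, "rx": 0, "ry": 0, "rz": 0, "claw": -1},
    {"tx": 0, "ty": 0, "tz": 0.012, "rx": 0, "ry": 0, "rz": 0, "claw": -1},
    {"tx": 0, "ty": 0, "tz": 0.012, "rx": 0, "ry": 0, "rz": 0, "claw": 0.1},
    {"tx": 0, "ty": 0, "tz": 0.012, "rx": 0, "ry": 0, "rz": 0, "claw": 0.2},
    {"tx": 0, "ty": 0, "tz": 0.012, "rx": 0, "ry": 0, "rz": 0, "claw": 0.2},
    {"tx": 0, "ty": 0, "tz": 0.012, "rx": 0, "ry": 0, "rz": 0, "claw": 0.2},
    {"tx": 0, "ty": 0, "tz": 0.012, "rx": 0, "ry": 0, "rz": 0, "claw": 0.2},
  ],
)

```text
time_s: 22.42
ee_pos: [560.8, -286.3, 15.1]
ee_rot: [0.996, 0.085, 0.004, 0.0]
contact_force: [0.0, 0.1, 0.5]
finger_gap: 51.7
```

Emit:
servo_tool(
  series=[
    {"tx": 0, "ty": 0, "tz": -0.05, "rx": 0, "ry": 0, "rz": 0, "claw": 0.2},
    {"tx": 0, "ty": 0, "tz": -0.12, "rx": 0, "ry": 0, "rz": 0, "claw": 0.2},
    {"tx": 0, "ty": 0, "tz": -0.22, "rx": 0, "ry": 0, "rz": 0, "claw": 0.2},
    {"tx": 0, "ty": 0, "tz": -0.35, "rx": 0, "ry": 0, "rz": 0, "claw": 0.2},
    {"tx": 0, "ty": 0, "tz": -0.48, "rx": 0, "ry": 0, "rz": 0, "claw": 0.2},
    {"tx": 0, "ty": 0, "tz": -0.5, "rx": 0, "ry": 0, "rz": 0, "claw": 0.2},
    {"tx": 0, "ty": 0, "tz": -0.5, "rx": 0, "ry": 0, "rz": 0, "claw": 0.2},
  ],
)

```text
time_s: 23.3
ee_pos: [559.9, -286.4, 217.1]
ee_rot: [0.996, 0.085, 0.005, 0.001]
contact_force: [0.3, -0.2, -0.6]
finger_gap: 51.1
```

```bash
python3 - <<'E'
from h import *
np.set_printoptions(precision=1,suppress=True)
t=capture("top"); c=capture("scene"); s=bot.state(); print(s["time_s"],s["ee_pos"],s["contact_force"],s["finger_gap"])
save(t,"z_t.png"); save(c,"z_s.png")
for n,p in(("top",t),("scene",c)):
  for k,z in(("pot",0),("plug_a_head",50),("strip_top",42),("tape",0)):
    for d in models.pinpoint(p,k)[:4]: print(n,k,round(d["score"],2),np.array(d["centre"]),ray(p,d["centre"],z))
b=cv2.cvtColor(c["pixels"],cv2.COLOR_RGB2GRAY).astype(int); print(b[138:190:2,334:384:2])
E
```

```text
23.4 [ 558.1 -285.9  213.9] [-0.3 -0.2 -1. ] 51.20932005403041
top pot 0.85 [383.  229.4] [ 553.6 -290.4    0. ]
top plug_a_head 0.7 [153.9 238.7] [522.  238.2  50. ]
top plug_a_head 0.56 [250.9 221. ] [564.3  20.   50. ]
top strip_top 0.95 [200.8 207.9] [594.7 136.8  42. ]
top strip_top 0.38 [200.7 225.3] [554.4 135.4  42. ]
top tape 0.54 [308.8 239. ] [ 529.  -114.1    0. ]
scene pot 0.76 [356.4 185.9] [ 551.8 -275.6    0. ]
scene plug_a_head 0.71 [218.2 268.6] [564.9 125.   50. ]
scene strip_top 0.63 [198.3 265.3] [602.1 144.4  42. ]
scene tape 0.81 [320.3 225.6] [ 528.9 -121.3    0. ]
scene tape 0.49 [177.3 245.6] [702.1 133.1   0. ]
[[ 43  42  42  42  43  42  44  44  42  43  42  42  42  42  42  41  42  42
   42  43  43  43  43  43  43]
 [ 60  53  48  46  45  44  42  42  43  42  43  42  43  43  40  41  41  41
   41  42  43  43  43  43  44]
 [ 69  74  77  80  75  69  73  67  59  53  47  44  44  42  41  40  40  41
   41  40  43  43  44  44  43]
 [ 43  44  45  51  51  56  60  67  71  75  78  78  78  74  71  63  60  52
   47  45  44  43  42  43  45]
 [ 43  43  43  49  43  43  43  43 
[... 1576 characters left out ...]
44  49  79  77  48  41  31  18  17  38
   68 123 124 122 120 120 121]
 [126 127 128 130 128  52  15  14  24  42  65  68  49  45  44  40  31  24
  102 125 124 123 121 120 120]
 [127 128 129 130 126  40  13  13  15  17  21  27  35  33  26  22  17  21
  112 124 124 123 123 122 122]
 [127 129 129 128 125  40  10  13  13  13  15  15  15  14  15  17  16  38
  122 124 123 122 121 122 120]
 [128 128 128 128 127  58  13  11  14  13  14  14  12  14  16  16  15  55
  125 123 122 120 121 121 121]
 [127 128 129 128 129 111  37  12  11  14  15  15  14  13  19  17  20 100
  123 121 121 120 120 121 122]
 [127 128 128 127 129 128 108  43  13  13  13  13  14  13  17  22  73 118
  120 119 120 120 120 121 121]]
```

```bash
python3 - <<'E'
from h import *
a=cv2.imread("pics/scene0.png",0).astype(np.float32); c=capture("scene"); b=cv2.cvtColor(c["pixels"],cv2.COLOR_RGB2GRAY).astype(np.float32)
for n,(x0,x1,y0,y1) in dict(A=(168,190,228,262),C=(207,228,254,284),pot=(340,380,172,192),tape=(300,335,205,240)).items():
    print(n,cv2.minMaxLoc(cv2.matchTemplate(b[y0-5:y1+5,x0-5:x1+5],a[y0:y1,x0:x1],cv2.TM_CCOEFF_NORMED))[1:4:2])
print(bot.hand_in())
E
```

```text
A (0.9993225336074829, (5, 5))
C (0.9992139339447021, (5, 5))
pot (0.9926846027374268, (5, 5))
tape (0.9996623396873474, (5, 5))
the job is handed in; nothing more can be done
None
```

The worn plug was the one in the middle socket. It is now out of the strip and standing stem first in the black pot, and the job is handed in at about 23.5 s of the 64 s allowed. The hand-in gave no verdict.

**Tugging:** I tried the near end plug first, and it held. That tug briefly reached 17 N, over the 16 N at which an end plug starts to tip the strip, and I backed off at once. The reading had risen less than 1 mm. The middle plug gave way at about 6.6 N. I did not tug the third plug.

**Height error:** The arm's reported height was about 34 mm lower than the real fingertip height. I suspected this from the images and confirmed it by touching the bare bench with about 20 N. I corrected every later height by that amount.

**Last checks:**
- **Sound plugs, pot and tape:** Matching the final image against the first one showed no shift, with match scores of 0.993 to 0.9997.
- **Worn plug in the pot:** I judged this from pixel values, which show the head above the rim and the steel stem inside the pot. I had used up the picture views, so I did not look at a final image.
- **Disagreement:** The trained networks did not report the plug in the pot, and their position estimates for the pot and strip scattered by about 10 mm.

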